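# Set the rotation wheel's stem to the top

## Robot

A 7-joint arm with a two-finger parallel gripper is mounted at the origin on the work surface. World frame = base frame: x ahead of the robot, y to its left, z up, the work surface at z = 0. Lengths are in m, angles in rad, forces in N, time in s.
With the tool pointing down it reaches from about 0.4 to 0.85 m from the base axis. Payload 4.5 kg.
Tool frame: the origin (TCP) lies between the finger pads; the fingertips stand 25 mm ahead of it and the grasp point (between the pads) lies 6 mm ahead of it; z points along the fingers, y is the line along which they close (so a half turn about z gives the same grasp; the last joint's range is limited). The gripper opens to 88 mm and grips with 3 to 60 N. Pads are 18 mm wide; open, the fingers measure 123 mm over their backs; the gripper's body (75 mm by 187 mm) begins 45 mm behind the grasp point.
Start: joints at [-1.224, 0.689, -0.195, 1.565, 0.157, 0.902, -0.215], TCP at [0.192, 0.595, 0.264] pointing down, gripper open.
Joint ranges: [-3.01, 3.01], [-0.46, 2.08], [-1.47, 1.51], [0.13, 2.56], [-1, 4.14], [0.04, 2.09], [-2.66, 2.66]. Speed limits (rad/s): [2.57, 2.57, 3.14, 3.14, 3.14, 3.14, 3.14].

## Interface

Orientations are given as a 3x3 rotation matrix whose columns are the frame's x, y, z axes.
In Python, from cell import bot gives the robot as it stands. Calls block until the motion is done:
- bot.goto(position, orientation): joint-space move of the TCP to a pose.
- bot.move_linear(position, v=0.15, attitude=None, guard=None): straight line of the TCP; attitude=None keeps the orientation; v is the mean speed in m/s. With guard (N) it stops when the force on the tool has changed by that much, and returns True; else False.
- bot.set_joints(angles): joint-space move.
- bot.gripper_to(opening, grasp_force=None): finger opening in m; grasp_force is the grip in N (None keeps the last); returns when the fingers have stopped.
- bot.wait(seconds).
- bot.solve_ik(position, orientation): joint angles nearest the present ones, or None.
- bot.observe(): the state.
- bot.grab_frame(name): name is "side" or "top"; returns a dict with "color" (400x640x3 uint8, red, green, blue), "K" (3x3 intrinsics, pixels), "world_from_camera" (4x4, takes a point from camera to world coordinates). Camera axes: x right, y down, z forward; pixel columns grow to the right and rows downward; lengths in m; the calibration is good to about 2 mm. A picture is of the moment at which its call begins. There is no depth.
A pose or a line that the arm cannot do raises bot.MotionError and nothing moves.
- bot.job_done(): hands the job in; it is judged then, once.
Trained networks look in a picture, given as the dict that the camera call returned (one of the last four; its "shot" number tells which), for a name from the list of things; names that differ only in an ending like _2 or _b are one class to them, and where a whole thing is asked for, a point or a joint stands for the part that bears it (a point fixed in the world has none). Each returns a list of dicts, best first, with "conf" (0 to 1); they miss things now and then, are a little off and sometimes report something else, mostly with a low value. They report only what shows in the picture. A call takes as long as a camera call.
- bot.regions_of(label, picture): "mask" (400x640 bool, what is visible of it) and "box" ([left, top, right, bottom] in pixels, round what is visible of it).
The state is a dict: "clock": time; "qpos": joint angles; "joint_velocities": joint speeds; "effort": joint torques, N m; "tool_pos": TCP position; "eef_rot": TCP orientation; "force": force on the tool from outside, world axes, zero at the start; "torque": the same for the moment, N m; "opening": finger opening in m; "gripper_force": force on a finger pad.
Only numpy, scipy, OpenCV 4.12 (cv2) and the standard library are available. Lean on these libraries where they do the work, as an engineer would, in place of code of your own. Each camera call takes 0.05 s, during which the arm holds its last target. There are 200 camera calls.

## Task

Get the lab's demonstration wheel ready for a run: by pushing on its spokes with the fingertips, turn it clockwise as seen from its open front (which faces away from the robot, so the top of the wheel moves to the robot's left) until its valve-like stem points straight up at the top of the wheel, and leave it at rest there. The turn counter must not be run back, so bringing the stem up the anticlockwise way, or well past the top, does not count. Do not shift, tip or lift the stand, and leave everything else on the bench where it is.

Things in the scene. Friction and masses are not known exactly. Their poses are not given: they have to be found in the camera images.
- wheel (a joint): Wheel angle on its axle, rad. 0 = stem at the top, pointing up; grows clockwise seen from the front (+x side of the stand), the top moving to the stand's +y side. Starts between -5.2 and -3.5, to be brought to 0 (not -2 pi); no stop. Stiff axle (0.16 N m, about 1.5 N at the spokes): the wheel does not coast and stays where it is left.
- hub (a point): Centre of the wheel, 170 mm above the table; has the stand's axes (x level, away from the robot at yaw 0; z up), does not turn. The wheel's plane holds the stand's y axis and leans 25 degrees back from upright: its top is towards the stand's -x. Hub 40 mm across, rim of 12 mm bar with outer radius 78 mm, five 10 mm round spokes running through the rim to rounded tips 131 mm from the axle.
- stem_tip (a point): Outer end of the stem, 106 mm from the axle: a single short tube like a tyre valve (10 mm thick, with a 14 mm black cap) that stands out radially from the rim by 28 mm; shorter than the spokes. Turns with the wheel.
- stand: Loose heavy stand (4.5 kg), origin under the centre of its 200 x 220 x 14 mm base plate; hub 20 mm ahead of it (+x) and 170 mm up. A 22 mm post 30 mm behind the origin (-x) carries a 44 mm bearing block and the 58 mm wide turn counter, behind the hub along the axle up to 101 mm, below the hub's height but for 10 mm. Nothing stands in front of, above or beside the wheel's upper half.
- spoke_tip (a point): Rounded tip of one spoke, 131 mm from the axle, the next clockwise after the stem. Turns with the wheel. The five spokes stand 36, 108, 180, 252 and 324 degrees clockwise from the stem, so the stem is half-way between two of them.
- mass_a: Loose 100 g steel mass, 36 mm in diameter, 30 mm high, standing on the stand's base plate behind the wheel, on the robot's side; origin under its centre. Leave alone.
- flask: Conical glass flask, 80 mm wide, 120 mm high, left or right of the stand; origin under its centre. Leave alone.
- beaker: Glass beaker, 76 mm wide, 100 mm high, on the side opposite the flask; origin under its centre. Leave alone.
- jug: Steel jug, 100 mm wide, 130 mm high, handle at its +y; origin under its centre. Leave alone.
- clamp: Lab clamp lying flat, 180 mm long along its x, 24 mm high; origin under its rod. Leave alone.
- spanner: Spanner 150 mm long lying along its x; origin on its underside. Leave alone.
- timer: Flat grey timer, 60 x 90 x 22 mm; origin under its centre. Leave alone.

How it is judged:
By the outcome, as a careful person would: the job done as asked, in the order asked, and still so for the second after the job is handed in, with the robot touching nothing.
It also fails if it takes over 61 s, if anything falls off the work surface, if the arm or the gripper's body presses on something with over 40 N, if the wrist force passes 120 N, or if a joint passes its speed limit or range.

## Working session

There is one attempt and no reset: what is moved stays moved. The work goes in short steps, each a Python script; the robot and the scene stay as the last script left them, time stands still between calls to the robot, and variables do not carry over. Pictures are saved under pics/ and viewed, at most 11 in all, crops included, and the job is handed in when it is done.

```bash
mkdir -p pics; ls; python3 - <<'E'
from cell import bot
import cv2,numpy as np
o=bot.observe(); print(o['clock'],o['tool_pos'])
for n in ['side','top']:
    f=bot.grab_frame(n); cv2.imwrite(f'pics/{n}0.png',f['color'][:,:,::-1])
    print(n,f['K'].tolist(),np.round(f['world_from_camera'],4).tolist())
    for l in ['stem_tip','spoke_tip','hub','stand','wheel','mass_a','flask','beaker','jug']:
        r=bot.regions_of(l,f)
        print(l,[(round(x['conf'],2),[int(v) for v in x['box']],int(x['mask'].sum())) for x in r[:3]])
E
```

```text
pics
0.0 [0.19222234 0.59411063 0.26290467]
side [[435.115912124926, 0.0, 313.0505243391701], [0.0, 435.115912124926, 202.176327811002], [0.0, 0.0, 1.0]] [[0.9964, -0.0643, 0.0558, 0.4506], [-0.0842, -0.6419, 0.7622, -0.9136], [-0.0132, -0.7641, -0.645, 0.953], [0.0, 0.0, 0.0, 1.0]]
stem_tip [(0.84, [325, 154, 371, 227], 444)]
spoke_tip [(0.66, [326, 156, 362, 218], 383), (0.45, [249, 183, 267, 211], 159)]
hub [(0.81, [297, 153, 380, 268], 4228)]
stand [(0.72, [296, 139, 319, 174], 620), (0.67, [297, 156, 383, 267], 4414)]
wheel [(0.71, [326, 157, 370, 228], 502), (0.53, [245, 303, 265, 366], 539)]
mass_a [(0.62, [325, 154, 369, 225], 513), (0.42, [309, 227, 321, 237], 115)]
flask [(0.64, [310, 317, 346, 369], 1135)]
beaker [(0.76, [297, 139, 318, 172], 544)]
jug [(0.85, [380, 327, 436, 399], 3112)]
top [[509.133661810215, 0.0, 316.1969592577276], [0.0, 509.133661810215, 198.6196559118966], [0.0, 0.0, 1.0]] [[0.0188, -0.9931, 0.1155, 0.3572], [-0.9998, -0.0189, 0.0006, -0.0224], [0.0016, -0.1154, -0.9933, 1.5597], [0.0, 0.0, 0.0, 1.0]]
stem_tip [(0.89, [241, 153, 331, 181], 1097)]
spoke_tip [(0.62, [246, 149, 332, 180], 968), (0.55, [426, 128, 473, 168], 1415)]
hub [(0.72, [245, 143, 333, 216], 4448)]
stand [(0.9, [246, 144, 335, 218], 4715), (0.46, [409, 196, 442, 220], 546)]
wheel [(0.83, [245, 150, 334, 181], 993)]
mass_a [(0.58, [289, 203, 298, 211], 106)]
flask [(0.88, [408, 194, 438, 220], 578)]
beaker [(0.68, [158, 186, 186, 212], 636)]
jug [(0.73, [428, 127, 476, 168], 1363)]
```

```bash
python3 - <<'E'
import cv2
a=cv2.imread('pics/side0.png')[130:290,250:450]; cv2.imwrite('pics/side0c.png',cv2.resize(a,None,fx=3.7,fy=3.7,interpolation=cv2.INTER_CUBIC))
a=cv2.imread('pics/top0.png')[125:235,220:360]; cv2.imwrite('pics/top0c.png',cv2.resize(a,None,fx=5,fy=5,interpolation=cv2.INTER_CUBIC))
E
```

```text
(no output)
```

View pics/side0.png

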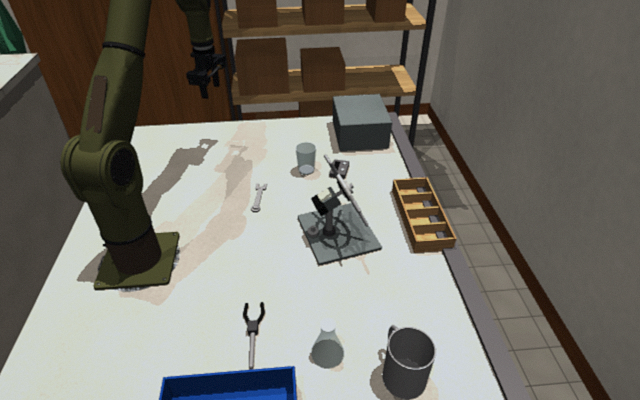

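View pics/side0c.png

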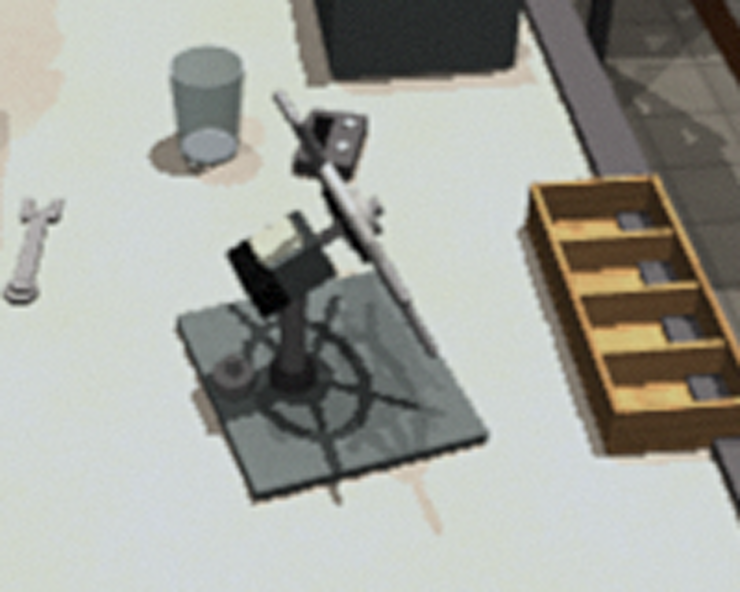

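View pics/top0c.png

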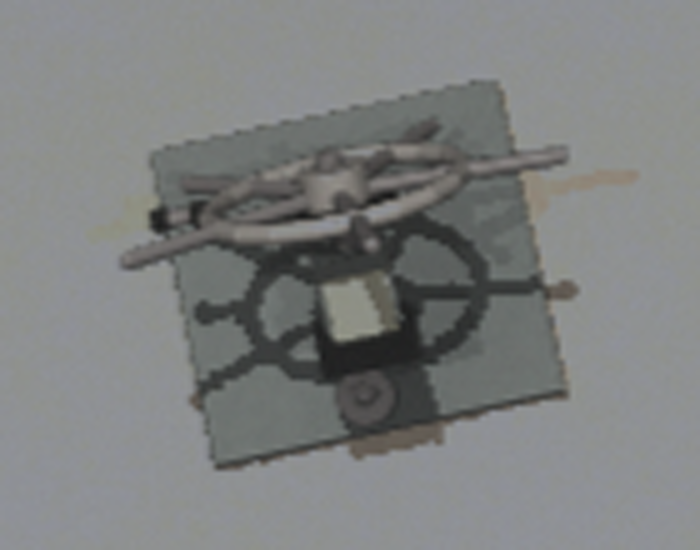

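The pictures show the stem, with its black cap, pointing left (+y) at about top px (252,169). Spokes lie at about 54, −18 and −90°, so the wheel is at about −270°. Next I fit the stand pose and wheel angle from the picked points.

```bash
cat > h.py <<'E'
import numpy as np,cv2
from scipy.optimize import least_squares
from cell import bot
T=np.radians(25)
def fr(p):
    x,y,w=p; c,s=np.cos(w),np.sin(w); R=np.array([[c,-s,0],[s,c,0],[0,0,1]])
    return np.array([x,y,0]),R
def axes(p):
    o,R=fr(p); hub=o+R@[.02,0,.17]
    up=R@[-np.sin(T),0,np.cos(T)]; rt=R@[0,1,0]; n=R@[np.cos(T),0,np.sin(T)]
    return hub,up,rt,n
def rad(p,th):  # radial & clockwise tangential at th (rad)
    hub,up,rt,n=axes(p); return up*np.cos(th)+rt*np.sin(th), -up*np.sin(th)+rt*np.cos(th)
def proj(f,X):
    M=np.linalg.inv(f['world_from_camera']); c=np.atleast_2d(X)@M[:3,:3].T+M[:3,3]; u=c@np.array(f['K']).T
    return u[:,:2]/u[:,2:]
def tip(p,phi,k,r=.131):  # k=0..4 spoke, 'stem'
    a=phi+(0 if k=='stem' else np.radians(36+72*k)); return axes(p)[0]+(.106 if k=='stem' else r)*rad(p,a)[0]
def plate(p,a,b): o,R=fr(p); return o+R@[a*.1,b*.11,.014]
def overlay(f,p,phi,name,box,s):
    im=f['color'][:,:,::-1].copy(); x0,y0,x1,y1=box; im=cv2.resize(im[y0:y1,x0:x1],None,fx=s,fy=s,interpolation=cv2.INTER_CUBIC)
    def q(X): u=proj(f,X)[0]; return int((u[0]+.5-x0)*s),int((u[1]+.5-y0)*s)
    for k in range(5): cv2.circle(im,q(tip(p,phi,k)),4,(0,255,0),1)
    cv2.circle(im,q(tip(p,phi,'stem')),4,(0,0,255),1)
    cv2.circle(im,q(axes(p)[0]),4,(255,0,0),1)
    for a in(-1,1):
        for b in(-1,1): cv2.circle(im,q(plate(p,a,b)),4,(0,255,255),1)
    cv2.imwrite(name,im)
def poses(p,th,off,rtip):
    """TCP pose: fingers parallel to spoke at th, centre line `off` behind it (ccw side), tips at radius rtip"""
    hub=axes(p)[0]; r,t=rad(p,th); n=axes(p)[3]
    pos=hub+r*(rtip+.025)-t*off
    z=-r; y=n; x=np.cross(y,z)
    return pos,np.array([x,y,z]).T
E
cat > fit0.py <<'E'
from h import *
S=bot.grab_frame('side');Tp=bot.grab_frame('top')
cs=lambda u,v:(250+u/3.7-.5,130+v/3.7-.5); ct=lambda u,v:(220+u/5-.5,125+v/5-.5)
obs=[(Tp,ct(155,150),('P',1,1)),(Tp,ct(490,80),('P',1,-1)),(Tp,ct(565,390),('P',-1,-1)),(Tp,ct(215,462),('P',-1,1)),
(S,cs(180,316),('P',-1,1)),(S,cs(255,493),('P',-1,-1)),(S,cs(487,434),('P',1,-1)),
(Tp,ct(125,260),0-1),(Tp,ct(566,155),2),(Tp,ct(436,125),1),(S,cs(281,96),-1),(S,cs(435,353),2),(Tp,ct(157,220),'stem')]
def res(v):
    p,phi=v[:3],v[3]; o=[]
    for f,uv,k in obs:
        X=plate(p,*k[1:]) if isinstance(k,tuple) else tip(p,phi,k,.128)
        o+=list(proj(f,X)[0]-uv)
    return o
s=least_squares(res,[.5,.03,.2,-4.7],loss='soft_l1')
print(s.x,np.degrees(s.x[2:])); print(np.round(np.reshape(res(s.x),(-1,2)),1).tolist())
np.save('fit.npy',s.x); p=s.x[:3];phi=s.x[3]
overlay(S,p,phi,'pics/o_s.png',(250,130,400,290),3.7); overlay(Tp,p,phi,'pics/o_t.png',(220,125,360,235),5)
a=cv2.imread('pics/o_s.png');b=cv2.imread('pics/o_t.png');b=cv2.resize(b,None,fx=.7,fy=.7)
im=np.zeros((600,800,3),np.uint8);
a=cv2.resize(a,(300,320)); im[:a.shape[0],:300]=a; im[:b.shape[0],305:305+b.shape[1]]=b; cv2.imwrite('pics/o1.png',im)
for th in (-70,-60,-50,-40,-20,0,20,40,50,60):
    print(th,[None if q is None else np.round(q,2).tolist() for q in [bot.solve_ik(*poses(p,np.radians(th),.014,.092)),]],bot.solve_ik(*poses(p,np.radians(th),.03,.16)) is not None)
E
python3 fit0.py
```

```text
[ 0.59818863  0.05544209  0.22318771 -4.54005475] [  12.78771376 -260.12597587]
[[-0.3, -0.4], [2.4, -0.6], [0.8, 0.3], [0.0, 0.5], [-0.7, -0.6], [0.2, -0.1], [1.4, 0.0], [1.3, -0.2], [0.2, -0.2], [-0.9, 0.0], [-0.1, -0.6], [-7.1, -12.7], [-0.3, -0.0]]
-70 [[0.9, 1.53, -1.4, 1.26, 0.19, 1.26, 0.53]] True
-60 [[0.94, 1.42, -1.37, 1.42, 0.26, 1.08, 0.44]] True
-50 [[0.94, 1.27, -1.3, 1.57, 0.28, 0.89, 0.37]] True
-40 [[0.91, 1.08, -1.17, 1.71, 0.23, 0.69, 0.34]] True
-20 [[0.66, 0.72, -0.83, 1.94, 0.16, 0.34, 0.22]] True
0 [[-0.02, 0.49, -0.15, 2.1, 0.29, 0.13, -0.19]] True
20 [[-0.82, 0.61, 0.61, 2.14, 0.6, 0.13, -0.8]] True
40 [[-1.09, 0.83, 0.73, 2.03, 0.75, 0.42, -1.2]] True
50 [[-1.14, 0.95, 0.72, 1.94, 0.7, 0.61, -1.24]] True
60 [[-1.17, 1.07, 0.73, 1.82, 0.64, 0.79, -1.26]] True
```

View pics/o1.png

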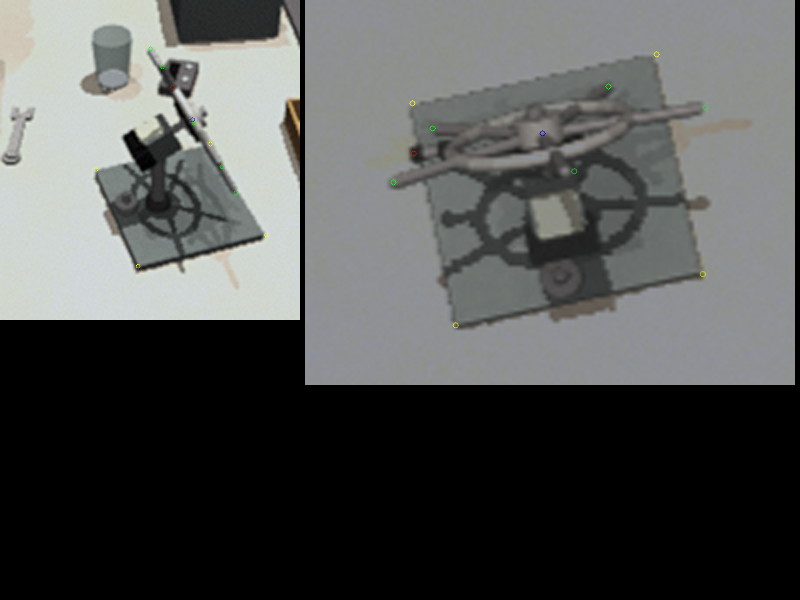

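The overlay matches both views. The wheel is at about −260° and the stand yaw is 12.8°. I'll make four pushes of 65° each, starting with the first one and a check.

```bash
cat >> h.py <<'E'
D=np.radians
def lin(p,th,off,r,v,guard=None):
    P,A=poses(p,D(th),off,r); return bot.move_linear(P,v=v,attitude=A,guard=guard)
def push(p,th0,th1,v=.08,RT=.092):
    P,A=poses(p,D(th0-18),0,.165); bot.goto(P,A)
    if lin(p,th0-18,0,RT,.15,guard=8): print('BLOCKED',bot.observe()['force']); return False
    ths=np.append(np.arange(th0-5,th1-1,9),th1)
    for t in ths: lin(p,t,.014,RT,v)
    o=bot.observe(); print('end push F',np.round(o['force'],1),o['clock'])
    lin(p,th1-6,.014,RT,.1)
    lin(p,th1-6,.014,.165,.25)
    return True
def measure(p,phi0,name=None):
    """refine phi by overlap of the wheel drawn with its mask"""
    from scipy.ndimage import gaussian_filter
    best=[]
    fs=[bot.grab_frame(n) for n in('top','side')]; ms=[]
    for f in fs:
        m=bot.regions_of('stem_tip',f); ms.append(m[0]['mask'] if m and m[0]['conf']>.5 else None)
        print('mask',[(round(x['conf'],2),int(x['mask'].sum()))for x in m[:2]])
    def draw(f,phi,s=4):
        im=np.zeros((1600,2560),np.uint8); hub=axes(p)[0]
        def L(X,w):
            u=proj(f,X); z=(np.linalg.inv(f['world_from_camera'])@np.append(X[0],1))[2]
            cv2.polylines(im,[np.round((u+.5)*s).astype(np.int32)],False,255,max(1,int(round(w*f['K'][0][0]/z*s))))
        L(np.array([hub+.072*rad(p,a)[0] for a in np.linspace(0,2*np.pi,60)]),.012)
        for k in range(5): L(np.array([hub,tip(p,phi,k,.127)]),.010)
        L(np.array([hub+.072*rad(p,phi)[0],tip(p,phi,'stem')]),.010); L(np.array([hub-.01*axes(p)[3],hub+.01*axes(p)[3]]),.04)
        return cv2.resize(im,(640,400),interpolation=cv2.INTER_AREA)/255.
    out=[]; cand=phi0+D(np.arange(-30,30.1,.5))
    for f,m in zip(fs,ms):
        if m is None: out.append(None);continue
        out.append(np.array([ (lambda d:np.minimum(d,m).sum()/np.maximum(d,m).sum())(draw(f,a)) for a in cand]))
    for o in out:
        if o is not None: print('IoU best',np.round(np.degrees(cand[o.argmax()]),1),round(o.max(),2))
    tot=sum(o for o in out if o is not None); phi=cand[tot.argmax()]; print('phi',np.round(np.degrees(phi),1))
    if name:
        overlay(fs[0],p,phi,'pics/a.png',(220,115,360,235),5); overlay(fs[1],p,phi,'pics/b.png',(270,120,410,280),3.7)
        a=cv2.imread('pics/b.png');b=cv2.resize(cv2.imread('pics/a.png'),(450,386));im=np.zeros((592,800,3),np.uint8)
        a=cv2.resize(a,(340,389));im[:389,:340]=a;im[:386,345:795]=b;cv2.imwrite(name,im[:390])
    return phi
E
python3 - <<'E'
from h import *
v=np.load('fit.npy');p=v[:3];phi=measure(p,v[3])
P,A=poses(p,0,0,.24)
bot.goto([.3,.45,.45],A); bot.goto(P,A)
th0=np.degrees(v[3])+36+72*4-0
th0=(th0+36)%72-36; print('th0',th0)
# IK preview
for t in range(-50,60,10):
    q=bot.solve_ik(*poses(p,D(t),.014,.092)); print(t,np.round(q,2))
push(p,th0,th0+65)
P,A=poses(p,0,0,.19); bot.goto(P,A)
v[3]+=D(65); print(np.degrees(v[3]),bot.observe()['clock'])
measure(p,v[3],'pics/m1.png')
E
```

```text
mask [(0.72, 691), (0.7, 1057)]
mask [(0.68, 437)]
IoU best -290.1 0.0
IoU best -258.1 0.71
phi -258.1
th0 -8.12597586535611
-50 [ 0.67  0.98 -0.54  1.58 -0.61  0.95  1.16]
-40 [ 0.61  0.84 -0.48  1.72 -0.67  0.78  1.17]
-30 [ 0.53  0.73 -0.45  1.84 -0.69  0.59  1.12]
-20 [ 0.41  0.62 -0.4   1.95 -0.67  0.4   1.02]
-10 [ 0.22  0.54 -0.28  2.04 -0.57  0.23  0.8 ]
0 [-0.09  0.49 -0.05  2.1  -0.17  0.12  0.26]
10 [-0.5   0.52  0.34  2.14  0.24  0.08 -0.29]
20 [-0.83  0.61  0.63  2.14  0.51  0.12 -0.71]
30 [-1.    0.72  0.73  2.1   0.69  0.24 -1.03]
40 [-1.09  0.83  0.73  2.03  0.74  0.42 -1.19]
50 [-1.13  0.94  0.71  1.94  0.72  0.62 -1.26]
end push F [0.1 0.5 1. ] 9.325
-195.12597586535608 11.125
mask [(0.89, 513)]
mask [(0.56, 461)]
IoU best -187.1 0.41
IoU best -186.1 0.71
phi -186.1
```

View pics/m1.png

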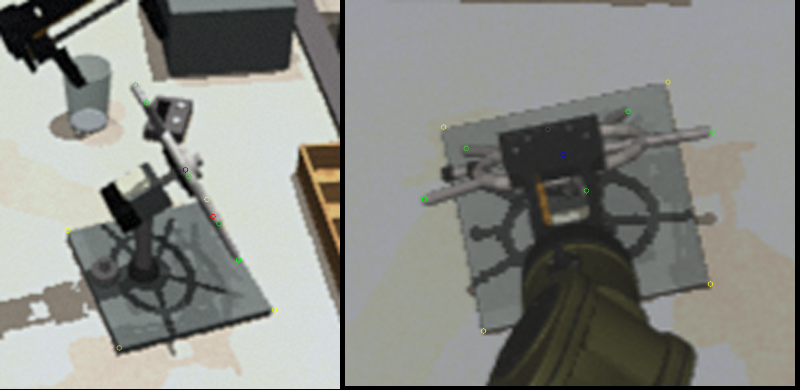

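The wheel didn't move: I left the gripper open, so the fingers straddled the wheel. I'll close it and repeat the push.

```bash
python3 - <<'E'
from h import *
v=np.load('fit.npy');p=v[:3]
bot.gripper_to(0.0); print(bot.observe()['opening'])
th0=(np.degrees(v[3])+36+36)%72-36; print('th0',th0)
push(p,th0,th0+65)
P,A=poses(p,0,0,.19); bot.goto(P,A)
v[3]+=D(65); print(np.degrees(v[3]),bot.observe()['clock'])
measure(p,v[3],'pics/m2.png')
E
```

```text
0.00031453033236451404
th0 -8.12597586535611
end push F [ 0.2 -0.6  0.3] 17.8917
-195.12597586535608 19.6917
mask [(0.94, 534)]
mask [(0.71, 421)]
IoU best -194.6 0.5
IoU best -192.6 0.69
phi -194.6
```

View pics/m2.png

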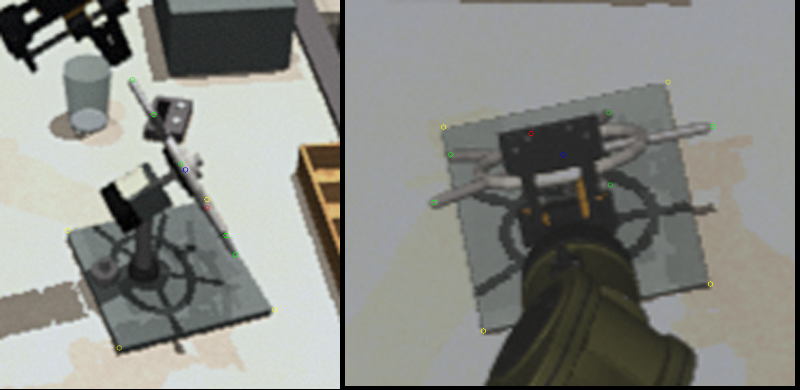

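Push 1 worked: the wheel is at about −195°, with the stem hidden at the bottom. Next come pushes 2 and 3, then a fourth that stops about 4° short so I can measure.

```bash
python3 - <<'E'
from h import *
v=np.load('fit.npy');p=v[:3]; phi=-195.
for d in (65,65,61):
    th0=(phi+36+36)%72-36; print('th0',th0,'->',th0+d)
    if not push(p,th0,th0+d,v=.1): break
    phi+=d
    P,A=poses(p,0,0,.19)
    if d==65: bot.goto(P,A)
    else: P,A=poses(p,D(25),0,.26); bot.goto(P,A)
    print(phi,bot.observe()['clock'])
measure(p,D(phi),'pics/m3.png')
E
```

```text
th0 -15.0 -> 50.0
end push F [-0.5 -1.1  0.5] 25.1
-130.0 26.7833
th0 -22.0 -> 43.0
end push F [-0.  -0.9  0.7] 32.0667
-65.0 33.625
th0 -29.0 -> 32.0
BLOCKED [ 0.79799345 -1.85733978  1.79991661]
mask [(0.82, 1037)]
mask [(0.53, 81)]
IoU best -86.5 0.83
IoU best -80.5 0.11
phi -86.5
```

View pics/m3.png

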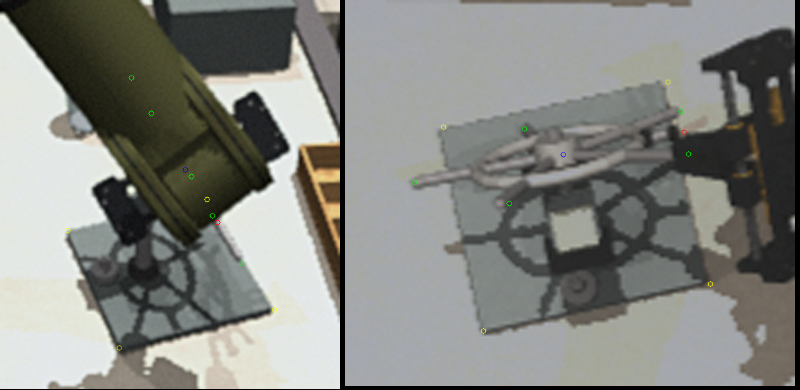

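The fourth insertion was blocked. The wheel is at about −86° with one spoke at −50°, just under the fingers. I'll back off and measure again.

```bash
python3 - <<'E'
from h import *
v=np.load('fit.npy');p=v[:3]
o=bot.observe();hub,up,rt,n=axes(p);d=o['tool_pos']-hub; print('clock',o['clock'],'tcp r/up/rt/n',d@up,d@rt,d@n,'z ang',np.degrees(np.arctan2(-o['eef_rot'][:,2]@rt,-o['eef_rot'][:,2]@up)),o['qpos'].round(2) if hasattr(o['qpos'],'round') else o['qpos'])
lin(p,-47,0,.2,.3)
measure(p,D(-80),'pics/m4.png')
print(bot.observe()['clock'])
for t in (-68,-65,-60,-50,-30,0,30,36): print(t,np.round(bot.solve_ik(*poses(p,D(t),.0,.092)),2))
E
```

```text
clock 35.375 tcp r/up/rt/n 0.10488766990299352 -0.11320501399180231 0.0004054071533782186 z ang -46.77773822166241 [ 0.39  0.84  0.04  1.63 -0.97  1.22  1.46]
mask [(0.75, 105)]
mask [(0.4, 41)]
IoU best -110.0 0.0
phi -110.0
35.9583
-68 [ 0.46  1.13 -0.09  1.35 -0.94  1.51  1.43]
-65 [ 0.45  1.09 -0.08  1.4  -0.95  1.46  1.44]
-60 [ 0.44  1.03 -0.06  1.48 -0.96  1.37  1.45]
-50 [ 0.4   0.9  -0.04  1.63 -0.98  1.18  1.46]
-30 [ 0.31  0.68 -0.11  1.88 -0.99  0.73  1.38]
0 [-0.3   0.5   0.23  2.11 -1.    0.18  1.05]
30 [-1.18  0.95  1.16  2.09 -0.98  0.3   0.61]
36 [-1.26  1.1   1.29  2.05 -0.97  0.4   0.52]
```

View pics/m4.png

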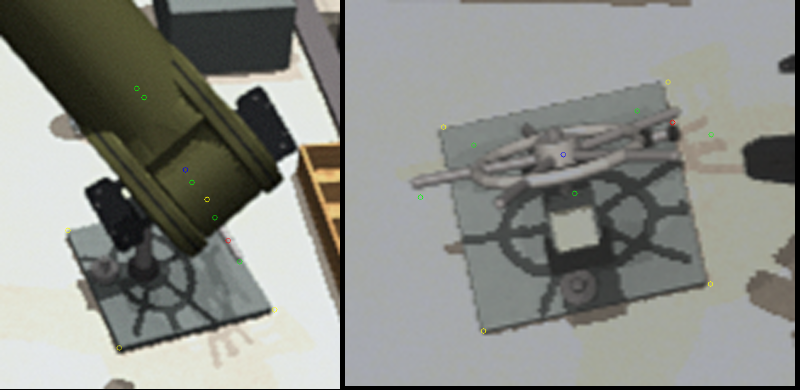

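```bash
python3 - <<'E'
from h import *
v=np.load('fit.npy');p=v[:3]
lin(p,-66,0,.2,.2)
if lin(p,-66,0,.092,.15,guard=8): print('BLOCKED',bot.observe()['force'])
else:
  try:
    for t in list(range(-54,-9,9))+list(range(-9,30,8))+[31]:
        lin(p,t,.014,.092,.1 if t<-10 else .06); o=bot.observe(); print(t,round(o['clock'],2),np.round(o['force'],1),np.round(o['qpos'],2)[[0,2,4,5]])
    lin(p,25,.014,.092,.1); lin(p,25,.014,.19,.25)
  except bot.MotionError as e: print('ERR',t,e)
measure(p,D(-5),'pics/m5.png'); print(bot.observe()['clock'])
E
```

```text
-54 37.71 [-0.  -0.   0.3] [ 0.43 -0.06 -0.95  1.26]
-45 38.04 [-0.7  0.2 -0.7] [ 0.4  -0.06 -0.97  1.08]
-36 38.38 [ 0.5  0.2 -0.8] [ 0.36 -0.08 -0.97  0.88]
-27 38.71 [-0.   0.2 -0.3] [ 0.31 -0.11 -0.98  0.68]
-18 39.04 [ 0.1 -0.5 -0. ] [ 0.21 -0.1  -0.98  0.48]
-9 39.5 [-0.   0.8 -0.8] [ 0.04 -0.02 -0.96  0.3 ]
-1 39.92 [-1.2 -1.   0.5] [-0.2   0.15 -0.92  0.18]
7 40.38 [ 0.  -0.5  0.6] [-0.5   0.41 -0.89  0.12]
15 40.83 [ 0.2 -0.6  0.5] [-0.79  0.7  -0.88  0.12]
23 41.26 [ 0.3 -0.4  0.5] [-1.01  0.94 -0.89  0.17]
31 41.68 [-0.4 -0.5  0. ] [-1.16  1.14 -0.88  0.27]
mask [(0.59, 280), (0.57, 984)]
mask [(0.64, 376)]
IoU best -35.0 0.0
IoU best 15.5 0.61
phi 15.5
42.7083
```

View pics/m5.png

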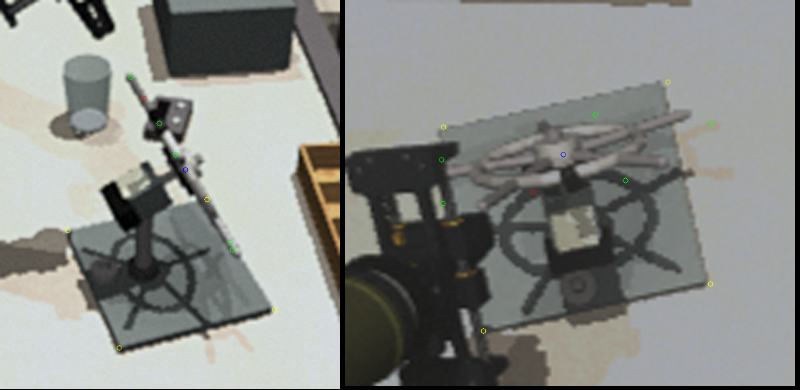

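The top view shows the stem's dark cap near the top at crop (572,178), a spoke tip at (483,205), and others at (690,113) and (545,127). The network's first top mask was a wrong object, so I'll fit the angle to these picks instead.

```bash
python3 - <<'E'
from h import *
v=np.load('fit.npy');p=v[:3]
f=bot.grab_frame('top')
c=lambda u,w:np.array([220+(u-345)/3.214-.5,115+w/3.217-.5])
obs=[(c(483,206),0),(c(691,112),3),(c(545,126),2),(c(573,181),'stem')]
def e(ph): return np.concatenate([proj(f,tip(p,ph[0],k))[0]-uv for uv,k in obs])
s=least_squares(e,[D(-5)],loss='soft_l1');print(np.degrees(s.x),e(s.x).reshape(-1,2).round(1).tolist())
r=bot.regions_of('stem_tip',f); print([(x['conf'],[int(b) for b in x['box']],int(x['mask'].sum())) for x in r])
overlay(f,p,s.x[0],'pics/m6.png',(240,130,350,220),7)
E
```

```text
[-4.80869578] [[0.5, -0.2], [0.9, 0.6], [0.7, -0.7], [1.8, 1.0]]
[(0.9, [252, 152, 323, 180], 907), (0.42, [408, 194, 439, 221], 563)]
```

View pics/m6.png

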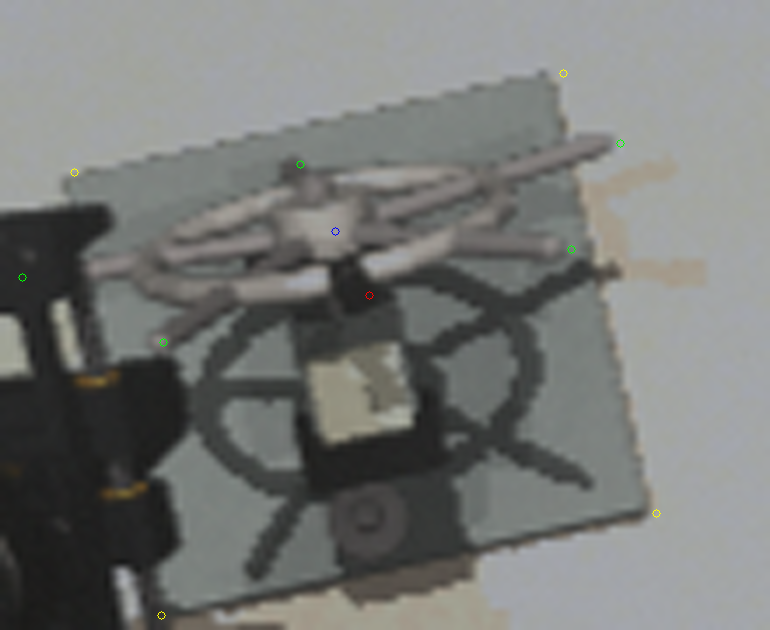

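The wheel is at about −4.8°, as the fingers predicted. Now the final 5° push and a check.

```bash
python3 - <<'E'
from h import *
v=np.load('fit.npy');p=v[:3]
if not lin(p,25,.014,.092,.2,guard=8):
    lin(p,31,.014,.092,.08); lin(p,36,.014,.092,.04); lin(p,29,.014,.092,.1); lin(p,29,.014,.19,.25); lin(p,29,.014,.23,.25)
print(bot.observe()['clock'])
f=bot.grab_frame('top'); overlay(f,p,0,'pics/m7.png',(240,130,350,220),7)
d=(v[:3]+[0,.003,0]); print(bot.observe()['clock'])
E
```

```text
45.3333
45.3833
```

View pics/m7.png

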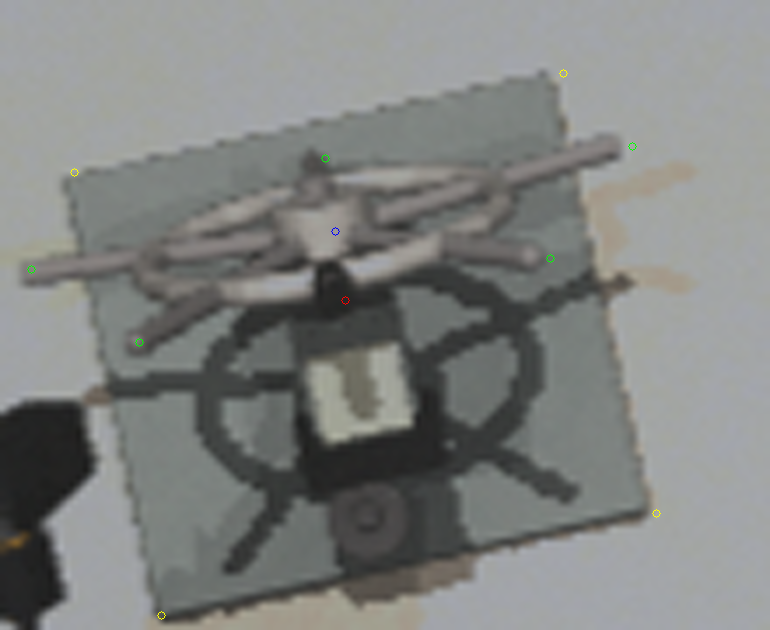

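The stem's dark cap at (332,290) sits straight above the hub at (325,231), in line with the stand's axis. All markers share the same ~10 px (1.4 image px) camera offset, so the remaining angle error is about 0. The gripper is clear, so I'm handing in.

```bash
python3 -c "
from cell import bot
print(bot.job_done())"
```

```text
the job is handed in; nothing more can be done
None
```

I turned the wheel clockwise until the stem points straight up, within about 1° by the last picture, and handed the job in at about 45 s with the gripper clear; however, one approach move seems to have dragged the wheel back about 20° partway (near −65°) before I finished clockwise, which may count as running the turn counter back.

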